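# Load a specimen carrier under an analyser's spring flap

### The job

With one fingertip, press down the long steel press bar beside the analyser's loading tray and hold it down so that the spring flap stays open; meanwhile, with the other fingertip, push the specimen carrier along the tray by its upright tail plate, under the open flap, until it is fully home against its stop. Only then let go of the bar, so that the flap closes over the specimen, and move clear. Push only: do not lift or tip the carrier, and leave the loose things around the analyser where they are.

Things in the scene. Friction and masses are not known exactly. Their poses are not given: they have to be found in the camera images.
- analyser: White bench analyser fixed to the table, a straight loading tray in front. Origin: on the table, on the tray's middle line, below the front face of the closed flap's lip. x: level along the tray, the pushing direction (yaw up to 0.3); y: left across it; z up. In its frame, mm: tray floor 2 high, x -150 to 45, 43 wide inside, rails 14 high and 5 wide. Housing behind the stop 46 to 85 high.
- stop (a point): Point 20 mm above the table, on the analyser's white upright face that ends the tray, 45 mm behind the lip's front face. The fully home carrier touches this face with its front edge.
- hinge (a point): Point on the axis of the steel hinge shaft (8 mm thick) beside the tray: 30 mm left (+y) of the tray's middle line, 42 mm above the table, 80 mm in front of the lip. The shaft runs level along the analyser's x, from x = -150 to 47 mm in its frame, with a 16 mm wide, 44 mm high post at its near end (x = -158 to -150 mm).
- flap (a joint): Rocker on the hinge shaft: flap on the tray side, press bar on the other, one rigid piece. 0 = flap closed; grows as the bar goes down and the flap rises; hard stop at 0.9 rad. A spring closes it from any angle (0.12 N m closed, 0.26 N m at the stop: 3 to 8 N on the bar). The specimen passes from 0.62 rad on: hold 0.7 or more. Fully raised, the flap reaches 85 mm above the table.
- lip_edge (a point): Middle of the lower edge of the flap's front lip; moves with the flap. The flap is a 45 mm long aluminium roof over the tray's end, 42 mm above the table, with a lip 36 mm wide and 3 mm thick hanging at its front. Closed, this edge is 11 mm above the table: it blocks the specimen (top at 22 mm) but clears the carrier's thin plate (top at 8 mm).
- bar_mid (a point): Top face of the flat steel press bar, mid-length, 42 mm out from the shaft axis; moves with it. Bar: 130 mm along the tray (analyser x = -145 to -15 mm), from the shaft 60 mm outwards, 4 mm thick; press or slide along it anywhere. Flap closed: it slopes up outwards 0.25 rad; fully open: down 0.65 rad. 32 mm out from the shaft its top is 52 mm above the table closed, 20 mm fully open.
- carrier: Loose aluminium specimen carrier, about 180 g, lying in the tray: plate 85 x 40 x 6 mm, a round black specimen (30 mm across, 14 mm high) on it near the front, an upright tail plate at the rear. Origin: underside, below the specimen's centre; x to the front, z up. Plate from x = -65 to 20 mm. Starts with its origin at x = -50 to -25 mm in the analyser's frame; fully home at 25 mm.
- tail (a point): Where the carrier is pushed: middle of the rear face of its upright tail plate, 20 mm above its underside (22 mm above the table), 65 mm behind its origin. The tail plate is 36 mm wide, 6 mm thick, its top 38 mm above the table. When the carrier is fully home, this face stands outside the flap, 40 mm in front of the lip's front face.
- mount_a: Bystander: loose black specimen mount, a disc 30 mm across and 18 mm high, on the table right of the tray. Origin under its centre.
- mount_b: Bystander: loose grey specimen mount, a disc 30 mm across and 18 mm high, on the table further right of the tray. Origin under its centre.
- slide_box: Bystander: grey plastic box 80 x 55 x 28 mm on the table left of the press bar. Origin under its centre.
- suspension: Bystander: white bottle 48 mm across and 120 mm high, to the left. Origin under its centre.
- lube_jar: Bystander: amber jar 60 mm across and 65 mm high, to the right. Origin under its centre.
- driver: Bystander: screwdriver 150 mm long, lying on the table, to the right.
- dish: Bystander: shallow steel dish 90 mm across and 22 mm high, to the left. Origin under its centre.
There are look-alikes about, which are no part of the job. Leave any turquoise look-alike of the carrier alone.

How it is judged:
By the outcome, as a careful person would: the job done as asked, in the order asked, and still so for the second after the job is handed in, with the robot touching nothing.
It also fails if it takes over 40 s, if anything falls off the work surface, if the arm or the gripper's body presses on something with over 40 N, if the wrist force passes 120 N, or if a joint passes its speed limit or range.

### The arm

A 7-joint arm with a two-finger parallel gripper is mounted at the origin on the work surface. World frame = base frame: x ahead of the robot, y to its left, z up, the work surface at z = 0. Lengths are in m, angles in rad, forces in N, time in s.
With the tool pointing down it reaches from about 0.4 to 0.85 m from the base axis. Payload 4.5 kg.
Tool frame: the origin (TCP) lies where the fingers leave the gripper's body, on its centre line; the fingertips stand 64 mm ahead of it and the grasp point (between the pads) lies 45 mm ahead of it; z points along the fingers, y is the direction in which the jaws open and shut (so a half turn about z gives the same grasp; the last joint's range is limited). The gripper opens to 88 mm and grips with 3 to 60 N. Pads are 18 mm wide; open, the fingers measure 123 mm over their backs; the gripper's body (75 mm by 187 mm) begins 45 mm behind the grasp point.
Start: joints at [1.377, 0.689, -0.195, 1.565, 0.157, 0.902, -0.215], TCP at [0.141, -0.609, 0.303] pointing down, gripper open.
Joint ranges: [-3.01, 3.01], [-0.46, 2.08], [-1.47, 1.51], [0.13, 2.56], [-1, 4.14], [0.04, 2.09], [-2.66, 2.66]. Speed limits (rad/s): [2.57, 2.57, 3.14, 3.14, 3.14, 3.14, 3.14].

### API

Orientations are given as a unit quaternion [x, y, z, w].
In Python, from plant import monitor, snapshot, workorder, finder gives the robot as it stands.
- The arm moves only by the tool carry_out, never from a script. Its argument "motion" is one flat list of numbers, 6 for each row, row after row: the shift along the tool's x, y, z in cm, then the turn, a rotation vector about the tool's x, y, z in rad. In form: [x, y, z, rx, ry, rz, x, y, z, rx, ry, rz, ...]. A call has 1 to 8 rows; each row shifts and turns the commanded pose from where the row before left it, along the tool's axes as they then stand; what a row does not reach is not made up. A row lasts 1/8 s, in which the tool goes at most 62.5 mm and 10.7 degrees, less where a joint would pass 70% of its speed; a pose out of reach is approached as far as the arm can. A call with a gripper value outside its range is refused whole. "hand" is the finger opening in cm, from 0 to 8.81, set as the call begins (left out, the last holds). The fingers move at their own pace and stop on an object; "grip_force" is the grip in N (left out, the last holds). Time passes only in rows, so rows that do not move let the fingers close. It gives the time, the measured TCP pose, the force and the opening at its end, in the units of the state.
- monitor.get_state(): the state, without advancing time (a new reading comes with each control period).
- snapshot(name): name is "scene" or "top" or "wrist"; returns a dict with "frame" (384x512x3 uint8, red, green, blue), "range_z" (384x512 float32, m along the optical axis (not along the pixel's ray), 0 where there is no reading), "fx", "fy", "cx", "cy" (pixels), "rvec" (rotation vector, rad) and "tvec" (3), from world to camera coordinates, as OpenCV has them; the wrist camera has in their place "hand_eye" (4x4, takes a point from camera to tool coordinates, whose origin is the TCP and whose axes are the flange's). Camera axes: x right, y down, z forward; pixel columns grow to the right and rows downward; lengths in m; the calibration is good to about 2 mm. The wrist camera is an equidistant fisheye: a pixel r from the principal point sees the ray r / f radians off the axis. A picture is of the moment at which its call begins: read the wrist's pose just before it.
- workorder.finish_job(): hands the job in, once; it reports no verdict.
Trained networks look in a picture, given as the dict that the camera call returned (one of the last four; its "shot" number tells which), for a name from the list of things; names that differ only in an ending like _2 or _b are one class to them, and where a whole thing is asked for, a point or a joint stands for the part that bears it (a point fixed in the world has none). Each returns a list of dicts, best first, with "p" (0 to 1); they miss things now and then, are a little off and sometimes report something else, mostly with a low value. They report only what shows in the picture. A call takes as long as a camera call. They do not tell look-alikes from the thing itself.
- finder.masks_of(picture, thing): "pixels" (384x512 bool, what is visible of it) and "extent" ([left, top, right, bottom] in pixels, round what is visible of it).
The state is a dict: "clock": time; "q": joint angles; "qd": joint speeds; "joint_torque": joint torques, N m; "tool_pos": TCP position; "eef_rot": TCP orientation; "contact_force": force on the tool from outside, world axes, zero at the start; "moment": the same for the moment, N m; "opening": opening from 0.0 (shut) to 1.0 (fully open).
Only numpy, scipy, OpenCV 4.12 (cv2) and the standard library are available. Lean on these libraries where they do the work, as an engineer would, in place of code of your own. Each camera call takes 0.05 s, during which the arm holds its last target. There are 200 camera calls.

## Working session

There is one attempt and no reset: what is moved stays moved. The work goes in short steps, Python scripts to look and compute and a tool call to move; the robot and the scene stay as the last step left them, time stands still between calls to the robot, and variables do not carry over. Pictures are saved under pics/ and viewed, about 8 in all and at most 12, crops included, and the job is handed in when it is done.

Besides the shell and the picture viewer there is one more tool, called after "Call:" as a command line: name --argument value ..., lists and objects as JSON in quotes. carry_out: Moves the arm, as the interface text tells. Its arguments: {"type":"object","properties":{"motion":{"type":"array"},"hand":{"type":"number"},"grip_force":{"type":"number"}},"required":["motion"]}

```bash
mkdir -p pics; ls; cat > h.py <<'E'
import numpy as np, cv2
from scipy.spatial.transform import Rotation as R
from plant import monitor, snapshot, workorder, finder
def cloud(s):
    z=s["range_z"]; v,u=np.mgrid[0:z.shape[0],0:z.shape[1]]
    P=np.dstack([(u-s["cx"])/s["fx"]*z,(v-s["cy"])/s["fy"]*z,z])
    M=R.from_rotvec(np.ravel(s["rvec"])).as_matrix()
    W=(P-np.ravel(s["tvec"]))@M
    W[z==0]=np.nan
    return W
def save(s,n): cv2.imwrite("pics/"+n+".png",s["frame"][:,:,::-1])
E
python3 - <<'E'
from h import *
st=monitor.get_state(); print(st)
for n in ("scene","top"):
    s=snapshot(n); save(s,n+"0"); print(n,s["fx"],s["rvec"],s["tvec"])
    W=cloud(s); np.save(n+"W.npy",W)
    for t in ("carrier","flap","tail","analyser","slide_box"):
        for m in finder.masks_of(s,t):
            print(t,round(m["p"],2),m["extent"],m["pixels"].sum(),np.nanmedian(W[m["pixels"]],0).round(3))
a=cv2.imread("pics/scene0.png");b=cv2.imread("pics/top0.png")
E
```

```text
pics
{'clock': 0.0, 'q': array([ 1.37682215,  0.68999553, -0.194491  ,  1.56632286,  0.15731577,
        0.90248594, -0.21512315]), 'qd': array([-0.00174435, -0.00093794, -0.00084376, -0.00153346, -0.00077546,
       -0.00023391,  0.00094892]), 'joint_torque': array([ 3.75603095e-04, -5.27566946e+01, -1.26753263e+00, -1.53427291e+01,
       -5.28158667e-02,  6.41698076e-03,  1.86257716e-04]), 'tool_pos': array([ 0.14096375, -0.60837936,  0.30190778]), 'eef_rot': array([ 9.93518580e-01,  1.13666188e-01, -1.80083960e-04, -8.92058702e-04]), 'contact_force': array([-0.27996193,  0.87001214,  0.4269397 ]), 'moment': array([-0.04633367,  0.03367763, -0.02011763]), 'opening': 1.0017490928523343}
scene 495.92405685617274 [ 2.38683078  0.8748608  -0.3030472 ] [-0.42071666 -0.23983021  1.52686339]
carrier 0.89 [241.8, 192.5, 276.4, 229.9] 472 [ 0.573 -0.01   0.009]
carrier 0.87 [150.4, 179.7, 179.7, 206.7] 452 [ 0.345 -0.115  0.007]
flap 0.72 [244.2, 168.0, 299.0, 234.4] 1481 [0.598 0.039 0.047]
tail 0.89 [148.5, 177.1, 181.8, 208.0] 432 [ 0.345 -0.116  0.007]
tail 0.66 [242.7, 196.2, 277.0, 2
[... 185 characters left out ...]
846776533 [ 2.17163509 -2.1776855   0.08868163] [0.02287783 0.54336239 0.94414329]
carrier 0.98 [289.6, 259.1, 320.5, 274.0] 489 [ 0.338 -0.115  0.008]
carrier 0.56 [261.4, 166.3, 274.1, 194.0] 406 [ 0.579 -0.007  0.01 ]
flap 0.62 [233.1, 57.9, 319.8, 205.7] 8260 [ 0.77  -0.005  0.055]
tail 0.84 [259.8, 164.9, 276.5, 191.5] 373 [ 0.579 -0.007  0.01 ]
analyser 0.95 [230.4, 56.2, 316.7, 207.0] 8303 [ 0.77  -0.007  0.055]
analyser 0.74 [397.9, 162.5, 430.5, 184.3] 558 [ 0.589 -0.4    0.064]
analyser 0.23 [262.2, 164.7, 275.3, 193.7] 419 [ 0.576 -0.007  0.01 ]
slide_box 0.67 [197.5, 146.3, 225.1, 177.6] 617 [0.622 0.149 0.029]
slide_box 0.67 [315.9, 169.7, 326.9, 178.2] 94 [ 0.59  -0.159  0.019]
```

```bash
python3 - <<'E'
import cv2,numpy as np
a=cv2.imread("pics/scene0.png")[140:340,130:400];b=cv2.imread("pics/top0.png")[40:290,170:440]
a=cv2.resize(a,(540,400),interpolation=2); b=cv2.resize(b,None,fx=2.2,fy=2.2,interpolation=2)
cv2.imwrite("pics/a1.png",a);cv2.imwrite("pics/b1.png",b)
E
```

```text
(no output)
```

View pics/a1.png

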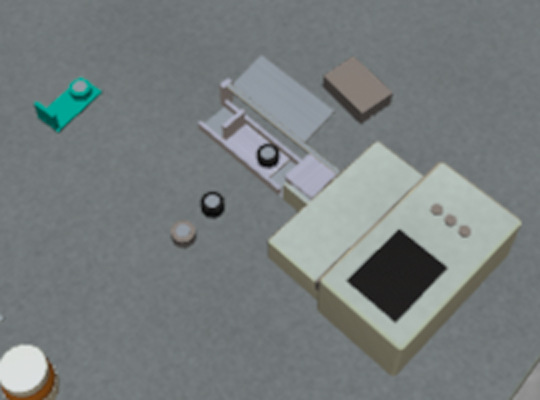

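View pics/b1.png

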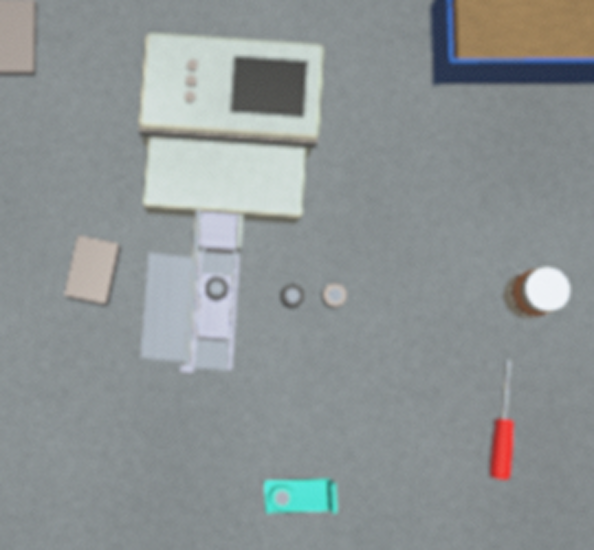

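The top view shows the tray running up the picture (+x), the bar to its left, and the carrier near (216,300) in the crop. The turquoise look-alike is well away to the robot side. Next I'll fit a height model to the depth.

```bash
cat > fit.py <<'E'
from h import *
from scipy.optimize import minimize
def model(x,y,s):  # mm, analyser frame, closed flap
    z=np.zeros_like(x)
    def put(m,v):
        z[m]=np.maximum(z[m],v if np.isscalar(v) else v[m])
    inx=(x>-150)&(x<45)
    put(inx&(abs(y)<21.5),2); put(inx&(abs(abs(y)-24)<2.5),14)
    put(inx&(abs(y-30)<4),46); put((x>-158)&(x<-150)&(abs(y-30)<8),44)
    put((x>-145)&(x<-15)&(y>30)&(y<88.5),44+.255*(y-30))
    put((x>0)&(x<45)&(y>-18)&(y<30),42)
    c=x-s
    put((c>-65)&(c<20)&(abs(y)<20),8); put(np.hypot(c,y)<15,22); put((c>-65)&(c<-59)&(abs(y)<18),38)
    return z
def fit(W,p0):
    P=W.reshape(-1,3)*1000; P=P[np.isfinite(P).all(1)]
    def loc(p):
        a=p[2]; d=P[:,:2]-p[:2]
        return d@np.array([[np.cos(a),-np.sin(a)],[np.sin(a),np.cos(a)]])
    L=loc(p0); P=P[(L[:,0]>-185)&(L[:,0]<38)&(abs(L[:,1]-25)<80)]
    def cost(p):
        L=loc(p); k=L[:,0]<42
        return np.minimum(abs(P[k,2]-model(L[k,0],L[k,1],p[3])-p[4]),12).mean()
    best=None
    for dx in(-8,0,8):
        for da in(-.04,.04):
            for s in(-45,-35,-27):
                x0=np.array([p0[0]+dx,p0[1],p0[2]+da,s,0])
                r=minimize(cost,x0,method="Nelder-Mead",options=dict(initial_simplex=np.vstack([x0]+[x0+d for d in np.diag([6,6,.05,8,2])]),xatol=.01,fatol=1e-4,maxiter=800))
                if best is None or r.fun<best.fun: best=r
    return best,len(P)
E
python3 - <<'E'
from fit import *
for n in("top","scene"):
    r,N=fit(np.load(n+"W.npy"),[655,-15,-.06]); print(n,r.x.round(3),r.fun,N)
E
```

```text
top [ 6.47047e+02 -1.29200e+01 -7.50000e-02 -4.74890e+01  1.00800e+00] 1.738228319197519 4379
scene [ 6.49059e+02 -1.39020e+01 -8.40000e-02 -4.75870e+01 -8.87000e-01] 3.4914485792267156 4309
```

Call:
carry_out --motion '[0,-6,-2,0,0,0.1,2,-6,-1,0,0,0.1,3,-5.5,0,0,0,0.1,3,-5.5,0,0,0,0,3,-5.5,0,0,0,0,3,-5.5,0,0,0,0,3,-5.5,0,0,0,0,3,-5.5,0,0,0,0]' --hand 6.0

```text
clock: 1.6
tool_pos: [0.3382, -0.1704, 0.3326]
eef_rot: [0.999, -0.036, 0.001, 0.0]
contact_force: [1.0, -0.2, 0.6]
opening: 0.679
```

Call:
carry_out --motion '[3,-4.5,0,0,0,0,3,-4.5,0,0,0,0,3,-4.5,1,0,0,0,3,-4.5,3,0,0,0,2,-2,4,0,0,0,1.5,-1,4,0,0,0,1,-0.8,1,0,0,0.01,0,0,0,0,0,0]'

```text
clock: 2.6
tool_pos: [0.518, 0.0339, 0.2024]
eef_rot: [0.999, -0.041, 0.0, -0.0]
contact_force: [-0.1, -0.5, 1.1]
opening: 0.679
```

```bash
python3 - <<'E'
from fit import *
st=monitor.get_state(); s=snapshot("wrist"); save(s,"w1"); print({k:v for k,v in s.items() if k not in("frame","range_z")})
print(st["tool_pos"],R.from_quat(st["eef_rot"]).as_matrix().round(3),st["opening"],st["contact_force"])
z=s["range_z"]; v,u=np.mgrid[0:384,0:512]
a=(u-s["cx"])/s["fx"]; b=(v-s["cy"])/s["fy"]; r=np.hypot(a,b)+1e-9
t=np.tan(np.minimum(r,1.4)); P=np.dstack([a/r*t*z,b/r*t*z,z])
H=s["hand_eye"]; T=P@H[:3,:3].T+H[:3,3]
W=T@R.from_quat(st["eef_rot"]).as_matrix().T+st["tool_pos"]
W[(z==0)|(r>1.3)|(z<.08)]=np.nan
np.save("wristW.npy",W)
r,N=fit(W,[648,-13.4,-.08]); print(r.x.round(3),r.fun,N)
E
```

```text
{'fx': 297.3186396354542, 'fy': 297.3186396354542, 'cx': 251.35455498686136, 'cy': 191.27436406891988, 'hand_eye': array([[ 1.51542673e-04, -9.50583576e-01, -3.10468746e-01,
         8.03660311e-02],
       [ 9.99999871e-01,  2.94692572e-04, -4.14171367e-04,
         3.45008510e-04],
       [ 4.85197332e-04, -3.10468643e-01,  9.50583498e-01,
        -8.27889691e-02],
       [ 0.00000000e+00,  0.00000000e+00,  0.00000000e+00,
         1.00000000e+00]]), 'shot': 3}
[0.51800376 0.0339422  0.20244666] [[ 0.997 -0.082  0.   ]
 [-0.082 -0.997  0.   ]
 [ 0.    -0.    -1.   ]] 0.6791576237614996 [-0.13639142 -0.46897021  1.05525944]
[ 6.45953e+02 -1.43720e+01 -7.50000e-02 -4.70180e+01  8.56000e-01] 4.0065477786612895 49143
```

View pics/w1.png

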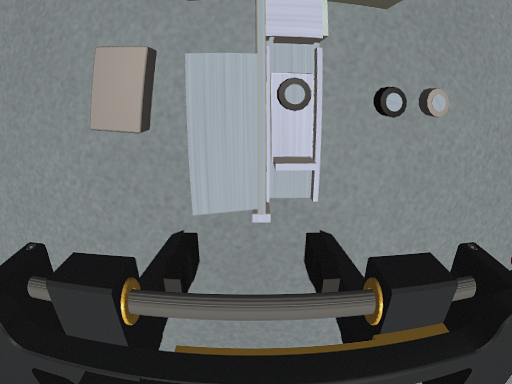

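The wrist view shows the carrier's tail plate at about (297,165), the post at (262,217) and the bar left of them. All three fits agree within 3 mm: origin (647,-14) mm, yaw -0.078, tail at x=-112. Lowering now.

Call:
carry_out --motion '[0,-0.1,3,0,0,0,0,0,3,0,0,0,0,0,1.5,0,0,0,0,0,1,0,0,0,0,0,1,0,0,0,0,0,1,0,0,0,0,0,0,0,0,0]'

```text
clock: 3.52
tool_pos: [0.5179, 0.0344, 0.0971]
eef_rot: [0.999, -0.041, 0.0, 0.0]
contact_force: [1.0, 0.5, 4.4]
opening: 0.678
```

Call:
carry_out --motion '[0,0,0.6,0,0,0,0,0,0.6,0,0,0,0,0,0.1,0,0,0,0,0,0,0,0,0]'

```text
clock: 4.03
tool_pos: [0.5179, 0.0338, 0.0848]
eef_rot: [0.999, -0.041, 0.001, 0.0]
contact_force: [-1.2, 0.1, 5.9]
opening: 0.681
```

```bash
python3 - <<'E'
from h import *
print(monitor.get_state()["contact_force"])
s=snapshot("wrist"); save(s,"w2")
s=snapshot("scene"); save(s,"s2")
a=cv2.resize(s["frame"][150:250,200:350,::-1],(600,400),interpolation=2); w=cv2.imread("pics/w2.png")
cv2.imwrite("pics/m2.png",np.vstack([cv2.resize(a,(450,300)),cv2.resize(w,(450,300))]))
E
```

```text
[-1.15376425  0.10612137  5.91048106]
```

View pics/m2.png

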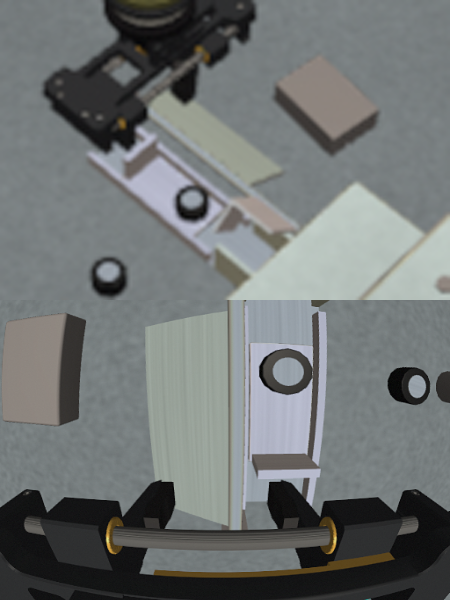

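The flap is raised, the left finger is on the bar and the right one sits behind the tail plate. I'll measure the bar slope before pushing.

```bash
cat > bar.py <<'E'
from h import *
def wcloud():
    st=monitor.get_state(); s=snapshot("wrist")
    z=s["range_z"]; v,u=np.mgrid[0:384,0:512]
    a=(u-s["cx"])/s["fx"]; b=(v-s["cy"])/s["fy"]; r=np.hypot(a,b)+1e-9
    t=np.tan(np.minimum(r,1.4)); P=np.dstack([a/r*t*z,b/r*t*z,z])
    H=s["hand_eye"]; W=(P@H[:3,:3].T+H[:3,3])@R.from_quat(st["eef_rot"]).as_matrix().T+st["tool_pos"]
    W=W[(z>0)&(r<1.3)]*1000-[647,-13.8,0]; a=-.078
    W[:,:2]=W[:,:2]@np.array([[np.cos(a),-np.sin(a)],[np.sin(a),np.cos(a)]])
    return W,s,st
def bar(W,xlo,xhi=-25):
    k=(W[:,0]>xlo)&(W[:,0]<xhi)&(W[:,1]>38)&(W[:,1]<74)&(W[:,2]<60)&(W[:,2]>5)
    c=np.polyfit(W[k,1],W[k,2],1); res=np.std(W[k,2]-np.polyval(c,W[k,1]))
    print("bar n",k.sum(),"theta",.25-np.arctan(c[0]),"res",res)
E
python3 - <<'E'
from bar import *
W,s,st=wcloud(); bar(W,-100)
k=(W[:,2]>30)&(W[:,2]<41)&(abs(W[:,1])<16)&(W[:,0]>-122)&(W[:,0]<-95)
print("tail top x",np.percentile(W[k,0],[5,50,95]),np.median(W[k,2]),k.sum())
E
```

```text
bar n 10785 theta 0.8016782523874206 res 0.5976707833123561
tail top x [-112.78639633 -108.3690173  -106.71878775] 38.42694321471902 1144
```

Call:
carry_out --motion '[0.5,0,0,0,0,0,0.4,0,0,0,0,0,0.4,0,0,0,0,0,0.5,0,0,0,0,0,0.6,0,0,0,0,0,0.6,0,0,0,0,0,0.6,0,0,0,0,0,0.4,0,0,0,0,0]'

```text
clock: 5.18
tool_pos: [0.556, 0.0318, 0.0841]
eef_rot: [0.999, -0.041, -0.002, -0.0]
contact_force: [-4.8, 2.8, 6.2]
opening: 0.685
```

```bash
python3 - <<'E'
from bar import *
W,s,st=wcloud(); bar(W,-70); save(s,"w3")
k=(W[:,2]>30)&(W[:,2]<41)&(abs(W[:,1])<16)&(W[:,0]>-95)&(W[:,0]<-50)
print("tail top x",np.percentile(W[k,0],[5,50,95]),np.median(W[k,2]),k.sum(),st["contact_force"],st["tool_pos"])
E
```

```text
bar n 6195 theta 0.8058653152062198 res 0.5653715952099937
tail top x [-87.92696359 -80.10617969 -78.17327096] 38.33817014118611 1308 [-4.7592686   2.75790573  6.19965928] [0.55603232 0.03178362 0.08406312]
```

View pics/w3.png

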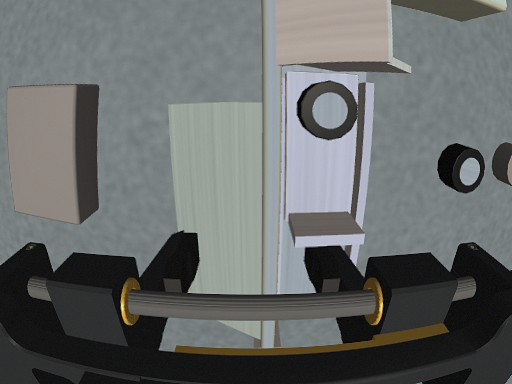

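The carrier is moving with the finger: the tail's rear face is at about x=-84, the plate is straight in the tray and the flap is still at 0.81 rad. Continuing.

Call:
carry_out --motion '[0.5,0,0,0,0,0,0.6,0,0,0,0,0,0.6,0,0,0,0,0,0.6,0,0,0,0,0,0.6,0,0,0,0,0,0.5,0,0,0,0,0,0.3,0,0,0,0,0,0.2,0,0,0,0,0]'

```text
clock: 6.22
tool_pos: [0.5948, 0.0287, 0.084]
eef_rot: [0.999, -0.041, -0.002, -0.0]
contact_force: [-5.4, 3.0, 5.9]
opening: 0.683
```

```bash
cat > t.py <<'E'
from bar import *
W,s,st=wcloud(); bar(W,-45,-18); save(s,"w4")
k=(W[:,2]>35)&(W[:,2]<41)&(abs(W[:,1])<16)&(W[:,0]>-60)&(W[:,0]<-25)
print("tail top x",np.percentile(W[k,0],[5,50,95]),k.sum(),st["contact_force"],st["tool_pos"])
E
python3 t.py
```

```text
bar n 3224 theta 0.8090207687013731 res 0.5475320345141338
tail top x [-50.34598979 -42.42479892 -39.39143759] 1035 [-5.40006731  3.04272175  5.9495492 ] [0.59475882 0.02872928 0.08404481]
```

Call:
carry_out --motion '[0.2,0,0,0,0,0,0.2,0,0,0,0,0,0.1,0,0,0,0,0,0,0,0,0,0,0]'

```text
clock: 6.78
tool_pos: [0.6001, 0.0283, 0.084]
eef_rot: [0.999, -0.041, -0.001, -0.0]
contact_force: [-4.2, 2.4, 5.1]
opening: 0.681
```

Call:
carry_out --motion '[0.1,0,0,0,0,0,0.1,0,0,0,0,0,0,0,0,0,0,0]'

```text
clock: 7.15
tool_pos: [0.6016, 0.0282, 0.084]
eef_rot: [0.999, -0.041, -0.002, -0.0]
contact_force: [-6.6, 2.9, 5.4]
opening: 0.682
```

```bash
python3 t.py
```

```text
bar n 3586 theta 0.47143478494308955 res 8.203704692209806
tail top x [-47.18699145 -35.68091665 -32.59645644] 1065 [-6.5536555  2.9223408  5.3990687] [0.60161042 0.0281861  0.08400797]
```

Call:
carry_out --motion '[0.1,0,0,0,0,0,0.1,0,0,0,0,0,0,0,0,0,0,0]'

```text
clock: 7.58
tool_pos: [0.6019, 0.0282, 0.0839]
eef_rot: [0.999, -0.041, -0.004, -0.0]
contact_force: [-8.6, 3.4, 8.7]
opening: 0.678
```

Call:
carry_out --motion '[0.1,0,0,0,0,0,0.1,0,0,0,0,0,0.1,0,0,0,0,0,0,0,0,0,0,0]'

```text
clock: 8.07
tool_pos: [0.6023, 0.0281, 0.0838]
eef_rot: [0.999, -0.041, -0.007, 0.0]
contact_force: [-13.8, 4.4, 13.9]
opening: 0.688
```

```bash
python3 t.py
```

```text
bar n 3602 theta 0.4634047063495694 res 8.300663283291327
tail top x [-47.48087634 -35.65077935 -32.52548373] 1043 [-13.7889661    4.44170802  13.85948378] [0.60232987 0.0281356  0.08383223]
```

View pics/w4.png

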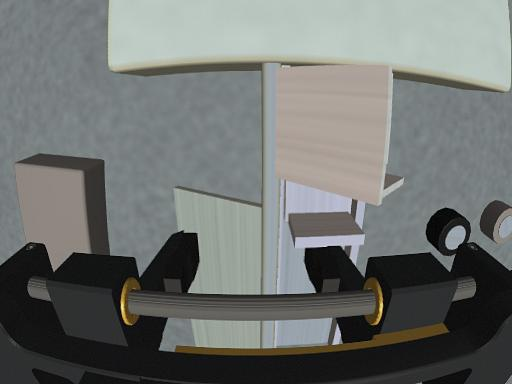

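The wrist view shows the carrier's plate and specimen under the open flap, with the tail plate at (327,225) in front of the lip. The force rose from 5 to 14 N with no further motion. The tail travelled about 74 mm against 72 expected, so it is home. I'll back off the tail with the bar still held, then rise.

Call:
carry_out --motion '[-0.3,0,0,0,0,0,-0.3,0,0,0,0,0,-0.5,0,0,0,0,0,-0.5,0,0,0,0,0,0,0,0,0,0,0]'

```text
clock: 8.75
tool_pos: [0.5952, 0.0288, 0.0852]
eef_rot: [0.999, -0.041, 0.004, -0.001]
contact_force: [4.7, 2.8, 4.9]
opening: 0.68
```

```bash
python3 t.py
```

```text
bar n 3207 theta 0.775805447345244 res 1.2668969491547037
tail top x [-47.17963661 -35.88126566 -32.59899369] 1123 [4.73248802 2.77097669 4.87591285] [0.59523244 0.02876535 0.08521354]
```

Call:
carry_out --motion '[-0.3,0,-0.4,0,0,0,0,0,-0.6,0,0,0,0,0,-0.6,0,0,0,0,0,-0.8,0,0,0,0,0,-0.8,0,0,0,0,0,-1,0,0,0,0,0,-2,0,0,0,0,0,-3,0,0,0]'

```text
clock: 9.8
tool_pos: [0.5874, 0.0273, 0.1759]
eef_rot: [0.999, -0.041, -0.003, 0.001]
contact_force: [0.6, 0.4, 0.5]
opening: 0.681
```

Call:
carry_out --motion '[-1,0,-4,0,0,0,-3,0,-3,0,0,0,-3,0,-2,0,0,0,0,0,0,0,0,0]'

```text
clock: 10.3
tool_pos: [0.5173, 0.0335, 0.2674]
eef_rot: [0.999, -0.041, -0.001, 0.001]
contact_force: [0.9, -0.9, -0.1]
opening: 0.681
```

```bash
sed -i 's/-45,-18/-130,-25/' t.py; python3 t.py; python3 - <<'E'
from h import *
s=snapshot("scene"); a=cv2.resize(s["frame"][150:250,200:350,::-1],(450,300),interpolation=2); w=cv2.imread("pics/w4.png")
cv2.imwrite("pics/m5.png",np.vstack([a,cv2.resize(w,(450,300))]))
E
```

```text
bar n 3693 theta -0.00017207151017206712 res 0.7440843751163599
tail top x [-38.75183921 -35.99795384 -33.21703431] 182 [ 0.93744193 -0.90969345 -0.10150036] [0.51730364 0.03354458 0.26737445]
```

View pics/m5.png

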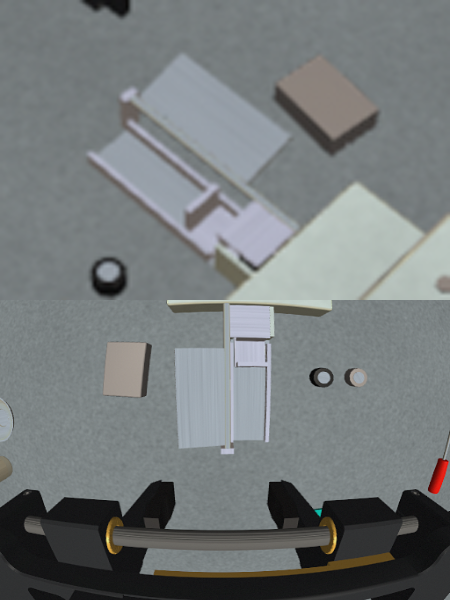

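The flap is closed (theta 0.00) over the specimen, the tail plate stands outside, and the bystanders have not moved. One last relative check of tail against lip, then I hand in.

```bash
python3 - <<'E'
from bar import *
W,s,st=wcloud()
f=W[(abs(W[:,2]-42)<2.5)&(abs(W[:,1])<15)&(W[:,0]>-15)&(W[:,0]<30)]
t=W[(abs(W[:,2]-38)<2.5)&(abs(W[:,1])<15)&(W[:,0]>-60)&(W[:,0]<-20)]
a,b=np.percentile(f[:,0],1),np.percentile(t[:,0],2)
print("lip",a,"tail",b,"gap",a-b)
if 36<a-b<42.5: print(workorder.finish_job())
E
```

```text
lip -1.023764745479102 tail -39.39067435503029 gap 38.36690960955119
the job is handed in; nothing more can be done
None
```

I loaded the carrier as asked and handed the job in at about 10.5 s. `finish_job` gives no verdict.

**What I did**
- The left fingertip pressed the bar down, and the flap measured about 0.80 rad.
- The right fingertip pushed the tail plate until the carrier stopped against its stop. The push force rose from about 5 N to 14 N with no further movement.
- I backed off the tail with the bar still held, then rose slowly so the flap closed, and moved clear.

**Last checks**
- **Flap:** it reads 0.00 rad, so it is closed over the specimen.
- **Carrier:** the tail plate's rear face is 38 mm in front of the lip, against 40 mm nominal, which is within the 2 mm calibration.
- **Bystanders:** the slide box and both mounts look unmoved in the last pictures, and I did not go near the turquoise look-alike.
- **Contact:** the residual force on the tool is about 1 N or less.

**Readings that disagreed:** with the carrier against the stop, two camera readings of the flap angle came out near 0.47 rad with a poor fit. I took them as a bad measuring window, because the fingertip height had not changed, the flap was visibly open, and the next reading was 0.78 rad.

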